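# Fit the filter cell to the bench illuminator and hold it home

## Robot

A 6-joint arm with a two-finger parallel gripper is mounted at the origin on the work surface. World frame = base frame: x ahead of the robot, y to its left, z up, the work surface at z = 0. Lengths are in m, angles in rad, forces in N, time in s.
With the tool pointing down it reaches from about 0.375 to 0.9 m from the base axis. Payload 3.1 kg.
Tool frame: the origin (TCP) lies on the centre line of the jaws, within the pads' length; the fingertips stand robot.nose_length ahead of it and the grasp point (between the pads) lies 6 mm ahead of it (robot.nose_length is the distance from the TCP to the fingertips, in m); z points along the fingers, y is the line along which they close (so a half turn about z gives the same grasp; the last joint's range is limited). The gripper opens to 87 mm and grips with 3 to 60 N. Pads are 19 mm wide; open, the fingers measure 117 mm over their backs; the gripper's body (75 mm by 190 mm) begins 51 mm behind the grasp point.
Start: joints at [-1.506, 0.527, 1.433, -0, 1.181, -0.178], TCP at [0.15, -0.607, 0.248] pointing down, gripper open.
Joint ranges: [-3.08, 3.08], [-0.75, 2.2], [0.22, 2.44], [-1.43, 4.57], [0, 2.65], [-2.85, 2.85]. Speed limits (rad/s): [2.79, 2.79, 3.14, 3.14, 3.14, 3.14].

## Interface

Orientations are given as a unit quaternion [x, y, z, w].
In Python, from rig import robot gives the robot as it stands.
- The arm moves only by the shell command python3 -m crank 'ROWS' [FORCE]. ROWS is JSON, one flat list of numbers, 7 for each row, row after row: the shift along the tool's x, y, z in mm, then the turn, a rotation vector about the tool's x, y, z in degrees, then the closure in counts, from 0 (fully open) to 255 (shut). In form: [x, y, z, ax, ay, az, fingers, x, y, z, ax, ay, az, fingers, ...]. A call has exactly 5 rows; each row is the pose to reach, as a shift and turn from the pose commanded when the call began, along the tool's axes at that moment; what a row does not reach only later rows make up. A row lasts 1/12 s, in which the tool goes at most 41.7 mm and 7.16 degrees, less where a joint would pass 70% of its speed; a pose out of reach is approached as far as the arm can. A call with a gripper value outside its range is refused whole. The fingers move at their own pace and stop on an object; FORCE is the grip in N (left out, the last holds). Time passes only in rows, so rows that repeat a pose let the fingers close, or fill a call up. It gives the time, the measured TCP pose, the force, the opening and the grip force at its end, in the units of the state.
- robot.get_obs(): the state, without advancing time (a new reading comes with each control period).
- robot.camera(name): name is "scene" or "top" or "wrist"; returns a dict with "pixels" (400x640x3 uint8, red, green, blue), "intrinsics" (3x3 intrinsics, pixels), "extrinsics" (4x4, takes a point from camera to world coordinates); the wrist camera has in their place "mount" (4x4, takes a point from camera to tool coordinates, whose origin is the TCP and whose axes are the flange's). Camera axes: x right, y down, z forward; pixel columns grow to the right and rows downward; lengths in m; the calibration is good to about 2 mm. The wrist camera is an equidistant fisheye: a pixel r from the principal point sees the ray r / f radians off the axis. A picture is of the moment at which its call begins: read the wrist's pose just before it. There is no depth.
- robot.hand_in(): hands the job in; it is judged then, once.
The state is a dict: "time": time; "q": joint angles; "joint_velocities": joint speeds; "joint_torque": joint torques, N m; "position": TCP position; "tool_rot": TCP orientation; "ft_force": force on the tool from outside, world axes, zero at the start; "moment": the same for the moment, N m; "grip_width": finger opening in m; "grip_force": force on a finger pad.
Only numpy, scipy, OpenCV 4.12 (cv2) and the standard library are available. Lean on these libraries where they do the work, as an engineer would, in place of code of your own. Each camera call takes 0.05 s, during which the arm holds its last target. There are 200 camera calls.

## Task

Fit the filter cell with the knurled head onto the upright port of the white bench illuminator: set it over the port, turn it until the hidden keyways inside its skirt drop over the port's pins, and push it down against the spring until it sits flush on the seat. Finish while still holding it pushed fully home, so that a colleague can tighten the retaining screw: do not let go. Leave everything else on the bench where it stands.

Things in the scene. Friction and masses are not known exactly. Their poses are not given: they have to be found in the camera images.
- illuminator: Bench illuminator: a white enamelled box 140 x 110 x 45 mm, fixed to the bench. Origin at the centre of its underside, z up; its round port stands on top, 15 mm off centre along +x.
- port (a point): Centre of the port's seat, z up: the flat steel ring, 62 mm wide, 49 mm above the bench, on which the cell's underside must end up flush. The port's round spigot rises from it on the same axis.
- spigot_top (a point): Top centre of the spigot, 23 mm above the seat. Spigot 37.6 mm thick, straight for 16 mm from the seat, then tapering to 29 mm at the top. Three 4 mm radial pins, 120 degrees apart, reach 23.6 mm from the axis, upper sides 10 mm above the seat; how they are turned differs each time.
- cell: Filter cell, a round cap, 0.1 to 0.21 kg: metal skirt 54 mm in diameter, 24 mm deep, open below, bore 40 mm; above it a black knurled head 57 mm in diameter, 20 mm tall, glass on top. Origin: centre of the skirt's underside, z up. Three keyways 8 mm wide, 120 degrees apart, run up inside the skirt, unseen from outside; their angle in the cell's frame is not told.
- cell_head (a point): Centre of the knurled head, 34 mm above the skirt's underside. Keyways off the pins: the cell rests on the pins, underside 10 mm above the seat. Keyways over the pins (5 degrees of play each way): it drops to 5 mm, onto the spring plate. Pushed home: 0 mm. A turn of up to 120 degrees, either way, finds the keyways.
- spring_plate (a joint): Spring plate round the spigot, 51 mm wide: 0 when free (top 5 mm above the seat), 0.005 m when flush with the seat. Takes 4.5 N to start, 9 N when flush; it lifts the cell again if let go.
- oil: Bystander: immersion-oil bottle, amber, 28 mm wide, 60 mm tall. Origin at the centre of its underside.
- objective: Bystander: microscope objective lens standing on its thread, steel, 31 mm wide, 48 mm tall. Origin at the centre of its underside.
- slide_tray: Bystander: grey slide tray, 90 x 60 x 14 mm. Origin at the centre of its underside.
- beaker: Bystander: glass beaker, 68 mm wide, 75 mm tall. Origin at the centre of its underside.
- tip_rack: Bystander: pipette-tip rack, 100 x 70 x 52 mm. Origin at the centre of its underside.
- wash_bottle: Bystander: white wash bottle, 66 mm wide, 140 mm tall. Origin at the centre of its underside.
- petri_stack: Bystander: stack of three petri dishes, 90 mm wide, 42 mm tall. Origin at the centre of its underside.
There are look-alikes about, which are no part of the job. Of the things that look like the illuminator, the middle-sized one is meant.

How it is judged:
By the outcome, as a careful person would: the job done as asked, in the order asked, and still so for the second after the job is handed in, while the arm keeps its last pose, push and grip.
It also fails if it takes over 51 s, if anything falls off the work surface, if the arm or the gripper's body presses on something with over 40 N, if the wrist force passes 120 N, or if a joint passes its speed limit or range.

## Working session

There is one attempt and no reset: what is moved stays moved. The work goes in short steps, Python scripts to look and compute and a shell command to move; the robot and the scene stay as the last step left them, time stands still between calls to the robot, and variables do not carry over. Pictures are saved under pics/ and viewed, at most 10 in all, crops included, and the job is handed in when it is done.

```bash
mkdir -p pics; ls
cat > h.py <<'E'
import numpy as np, cv2
from rig import robot
from scipy.spatial.transform import Rotation as R
def snap(n,f):
    o=robot.get_obs(); c=robot.camera(n); cv2.imwrite(f,c["pixels"][:,:,::-1]); 
    np.savez(f[:-4]+'.npz',pos=o["position"],rot=o["tool_rot"],**{k:v for k,v in c.items() if k!='pixels'})
    return c
def ray(f,u,v):
    d=np.load(f[:-4]+'.npz',allow_pickle=True);K=d["intrinsics"]
    x,y=(u-K[0,2])/K[0,0],(v-K[1,2])/K[1,1]
    if 'mount' in d:
        T=np.eye(4);T[:3,:3]=R.from_quat(d['rot']).as_matrix();T[:3,3]=d['pos'];T=T@d['mount']
        r=np.hypot(x,y); dd=np.array([x/r*np.sin(r),y/r*np.sin(r),np.cos(r)]) if r>1e-9 else np.array([0,0,1.])
    else: T=d['extrinsics'];dd=np.array([x,y,1.])
    dd=T[:3,:3]@dd; return T[:3,3],dd/np.linalg.norm(dd)
def plane(f,u,v,z):
    o,d=ray(f,u,v); return o+d*(z-o[2])/d[2]
def tri(rs):
    A=sum(np.eye(3)-np.outer(d,d) for o,d in rs);b=sum((np.eye(3)-np.outer(d,d))@o for o,d in rs)
    p=np.linalg.solve(A,b);return p,[np.linalg.norm(np.cross(p-o,d)) for o,d in rs]
E
python3 - <<'E'
from h import *
for n in("scene","top","wrist"): snap(n,f"pics/{n}0.png")
print(robot.nose_length,robot.get_obs()); 
for n in("top","scene"): print(np.load(f"pics/{n}0.npz")["extrinsics"].round(3))
print(np.load("pics/wrist0.npz")["mount"].round(3),np.load("pics/wrist0.npz")["intrinsics"])
E
```

```text
pics
0.025 {'time': 0.15, 'q': array([-1.50649594e+00,  5.28261622e-01,  1.43355966e+00,  6.97841364e-06,
        1.18139056e+00, -1.78494293e-01]), 'joint_velocities': array([ 1.62245069e-03, -3.72364826e-03, -4.31094133e-03, -1.49896709e-04,
        6.00558183e-04, -4.00398562e-05]), 'joint_torque': array([ 9.01914118e-04, -4.40430379e+01, -1.76842225e+01,  6.33823732e-02,
        5.52365917e-02, -9.92051241e-05]), 'position': array([ 0.15026187, -0.60616094,  0.24680624]), 'tool_rot': array([ 9.92640223e-01,  1.21098024e-01,  4.94219938e-05, -8.08092302e-04]), 'ft_force': array([-0.05662482,  0.82731438, -0.49140255]), 'moment': array([-0.0206687 , -0.00960521,  0.0086551 ]), 'grip_force': 0.0, 'grip_width': 0.08705220813848881}
[[ 0.018 -0.987  0.157  0.374]
 [-1.    -0.018  0.007 -0.009]
 [-0.005 -0.157 -0.988  1.134]
 [ 0.     0.     0.     1.   ]]
[[-0.038  0.792 -0.609  1.191]
 [ 0.999  0.026 -0.028  0.029]
 [-0.006 -0.609 -0.793  0.923]
 [ 0.     0.     0.     1.   ]]
[[ 0.001 -0.952 -0.307  0.085]
 [ 1.     0.     0.001  0.   ]
 [-0.001 -0.307  0.952 -0.138]
 [ 0.     0.     0.     1.   ]] [[309.70691629   0.         317.61431556]
 [  0.         309.70691629 197.96872424]
 [  0.           0.           1.        ]]
```

View pics/top0.png

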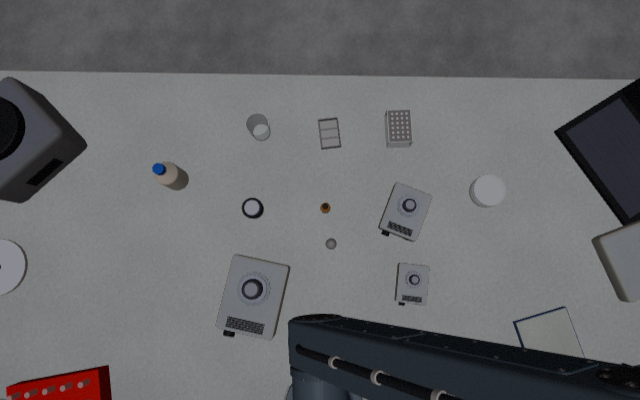

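View pics/scene0.png

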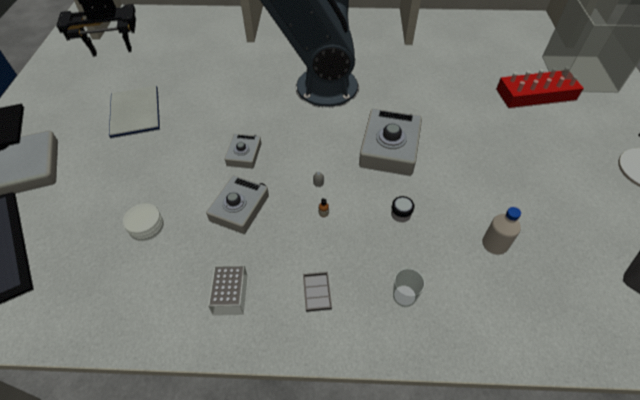

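Top view: three illuminators at (253,295) large, (405,210) middle and (412,283) small. The cell candidate is at (253,208), with a black head and glass top. Other round things are the petri stack (488,190), objective (331,244), oil (325,208) and beaker (258,127). I choose the cell at (253,208) and the middle illuminator at (405,210), and check both in one close crop.

Run:
```python
from h import *
t=cv2.imread("pics/top0.png");s=cv2.imread("pics/scene0.png")
def c(i,u,v,w=32): return cv2.resize(i[v-w:v+w,u-w:u+w],(290,290),interpolation=cv2.INTER_CUBIC)
cv2.imwrite("pics/crop.png",np.vstack([np.hstack([c(t,253,208),c(t,405,210)]),np.hstack([c(s,402,208),c(s,236,202)])]))
for n,(a,b) in dict(cell=((253,208),(402,204)),spig=((409,205),(233,198)),oil=((325,205),(323,202)),obj=((331,243),(319,176))).items():
    print(n,tri([ray("pics/top0.png",*a),ray("pics/scene0.png",*b)]))
```

```text
cell (array([0.52711974, 0.20738528, 0.04189914]), [np.float64(0.0019331467118846382), np.float64(0.0019331467118847542)])
spig (array([ 0.53952427, -0.22501469,  0.06511644]), [np.float64(0.0014389505545153011), np.float64(0.0014389505545153575)])
oil (array([0.53711205, 0.00475456, 0.05497577]), [np.float64(0.0009885609080552099), np.float64(0.0009885609080552092)])
obj (array([ 0.43361149, -0.01174084,  0.03542651]), [np.float64(0.0029641595399386295), np.float64(0.0029641595399386264)])
```

View pics/crop.png

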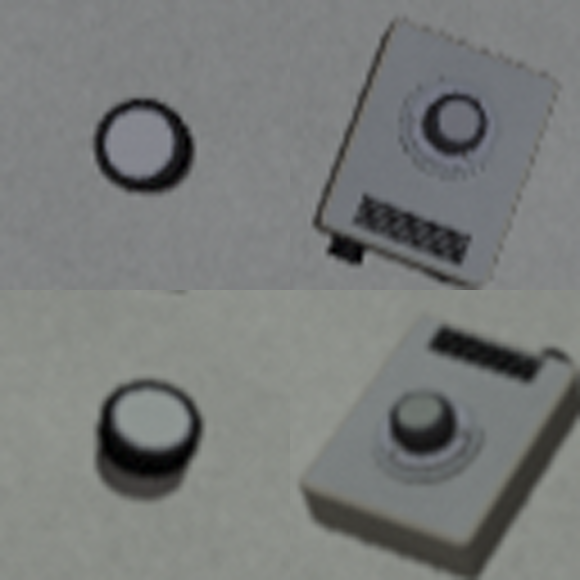

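The crop shows an upright cell (black head, glass on top, metal skirt below). It also shows the middle illuminator with a dark-sided spigot on a steel ring. The heights agree (about 44 mm and 70 mm). I go over the port for a wrist view first, as it is on the way.

```bash
python3 -m crank '[20,-12,0,0,0,0,0, 52,-31,0,0,0,0,0, 84,-49,0,0,0,0,0, 116,-68,0,0,0,0,0, 148,-87,0,0,0,0,0]' 40
python3 -m crank '[32,-19,0,0,0,0,0, 64,-38,0,0,0,0,0, 96,-57,0,0,0,0,0, 128,-75,0,0,0,0,0, 160,-94,0,0,0,0,0]'
python3 -m crank '[32,-19,0,0,0,0,0, 64,-38,0,0,0,0,0, 96,-57,0,0,0,0,0, 128,-75,0,0,0,0,0, 135,-80,0,0,0,0,0]'
python3 - <<'E'
from h import *
snap("wrist","pics/w1.png")
o=robot.get_obs();print(o["q"],o["position"],o["tool_rot"])
E
```

```text
time: 0.57
position: [0.2737, -0.4852, 0.2472]
tool_rot: [0.993, 0.121, 0.0, -0.0]
ft_force: [0.2, -0.5, -0.1]
grip_width: 0.0868
grip_force: 0.0
time: 0.98
position: [0.4067, -0.3555, 0.2474]
tool_rot: [0.993, 0.121, -0.0, -0.0]
ft_force: [1.1, -0.5, -0.0]
grip_width: 0.0869
grip_force: 0.0
time: 1.4
position: [0.5207, -0.2429, 0.2475]
tool_rot: [0.992, 0.123, 0.001, -0.001]
ft_force: [-0.2, 0.4, -0.7]
grip_width: 0.0873
grip_force: 0.0
[-0.63303278  0.45897554  1.56338163  0.00170023  1.1191877   0.6893009 ] [ 0.51996432 -0.24332546  0.24729461] [ 9.92338819e-01  1.23543849e-01  5.42794961e-04 -5.39452826e-04]
```

View pics/w1.png

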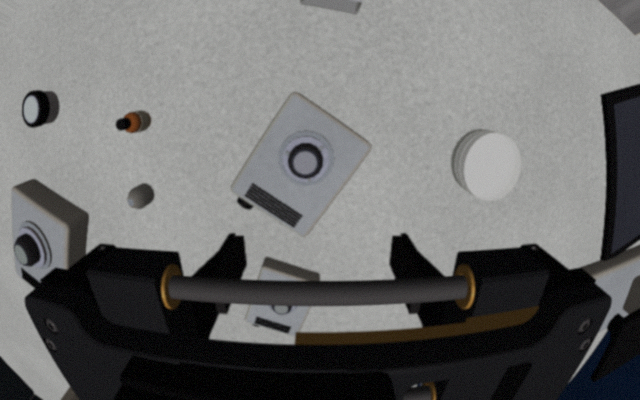

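Wrist view 1: the middle illuminator's port is at about (305,160), with the oil, objective and petri stack well clear. I take a second view on the way to the cell, then two views of the cell.

```bash
python3 -m crank '[4,-15,0,0,0,0,0, 10,-38,0,0,0,0,0, 18,-65,0,0,0,0,0, 24,-88,0,0,0,0,0, 24,-88,0,0,0,0,0]'
python3 -c "
from h import *
snap('wrist','pics/w2.png')"
python3 -m crank '[6,-22,0,0,0,0,0, 14,-54,0,0,0,0,0, 22,-86,0,0,0,0,0, 31,-118,0,0,0,0,0, 40,-150,0,0,0,0,0]'
python3 -m crank '[8,-30,0,0,0,0,0, 16,-60,0,0,0,0,0, 24,-90,0,0,0,0,0, 29,-110,0,0,0,0,0, 29,-110,0,0,0,0,0]'
python3 -c "
from h import *
snap('wrist','pics/w3.png')"
python3 -m crank '[6,-22,20,0,0,0,0, 14,-44,40,0,0,0,0, 20,-66,60,0,0,0,0, 24,-86,70,0,0,0,0, 24,-86,70,0,0,0,0]'
python3 - <<'E'
from h import *
snap('wrist','pics/w4.png')
o=robot.get_obs();print(o["q"],o["position"],o["tool_rot"])
i2=cv2.imread('pics/w2.png');i3=cv2.imread('pics/w3.png');i4=cv2.imread('pics/w4.png')
cv2.imwrite('pics/m.png',np.vstack([np.hstack([cv2.imread('pics/w1.png')[:300,120:520],i2[:300,200:600]]),np.hstack([i3[:300,0:400],i4[:300,120:520]])]))
E
```

```text
time: 1.87
position: [0.5171, -0.1519, 0.2471]
tool_rot: [0.993, 0.122, -0.002, -0.002]
ft_force: [-0.0, -1.1, -0.1]
grip_width: 0.087
grip_force: 0.0
time: 2.33
position: [0.522, -0.0009, 0.2476]
tool_rot: [0.993, 0.12, -0.0, 0.0]
ft_force: [1.2, 0.8, 0.1]
grip_width: 0.0873
grip_force: 0.0
time: 2.75
position: [0.5239, 0.1152, 0.2476]
tool_rot: [0.993, 0.122, 0.0, -0.0]
ft_force: [-0.3, -0.8, -0.6]
grip_width: 0.0871
grip_force: 0.0
time: 3.22
position: [0.5255, 0.2028, 0.175]
tool_rot: [0.993, 0.121, -0.002, -0.0]
ft_force: [0.5, 0.8, -0.1]
grip_width: 0.0871
grip_force: 0.0
[ 1.67892038e-01  5.40545078e-01  1.65536489e+00 -1.03390306e-03
  9.48744853e-01  1.49609768e+00] [0.52630716 0.20154649 0.17616526] [ 9.92614913e-01  1.21297628e-01 -1.50987136e-03  4.90518900e-04]
```

View pics/m.png

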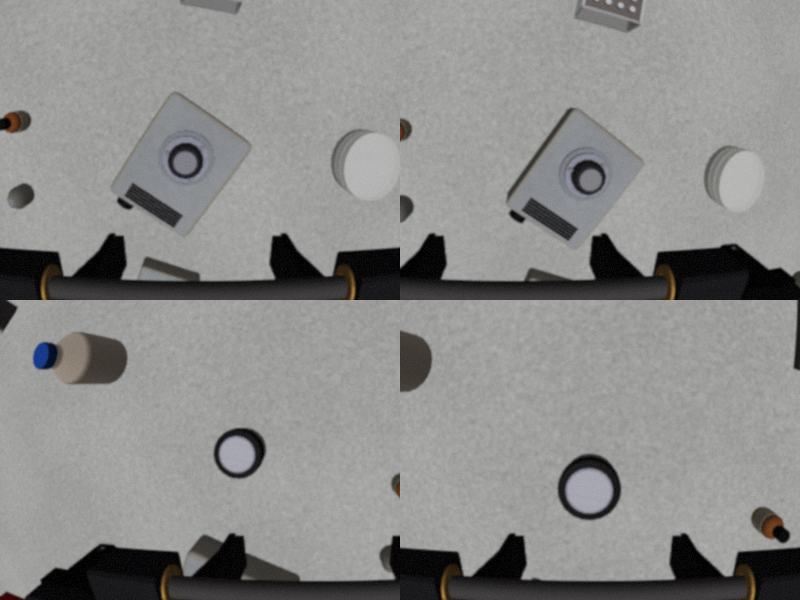

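The montage shows the spigot top at about (306,160) in w1 and (388,177) in w2. The cell glass is at about (237,153) in w3 and (308,190) in w4. I refine these by contour and triangulate.

```bash
cat >> h.py <<'E'
def disc(f,u,v,w=45):
    g=cv2.GaussianBlur(cv2.imread(f,0),(3,3),0);w0,h0=max(u-w,0),max(v-w,0)
    p=g[h0:v+w,w0:u+w].astype(float)
    s=p[v-h0-2:v-h0+3,u-w0-2:u-w0+3].mean();lo=p[max(v-h0-30,0):v-h0+30,max(u-w0-30,0):u-w0+30].min()
    m=(p>(s+lo)/2).astype(np.uint8);_,l,st,c=cv2.connectedComponentsWithStats(m,connectivity=4)
    k=l[v-h0,u-w0];cs,_=cv2.findContours((l==k).astype(np.uint8),cv2.RETR_EXTERNAL,cv2.CHAIN_APPROX_NONE)
    e=cv2.fitEllipse(max(cs,key=len));return e[0][0]+w0,e[0][1]+h0,e[1]
E
python3 - <<'E'
from h import *
for n,l,zs in (("spig",[("pics/w1.png",306,160),("pics/w2.png",388,177)],.072),("cell",[("pics/w3.png",237,153),("pics/w4.png",308,190)],.044)):
    rs=[]
    for f,u,v in l:
        e=disc(f,u,v);print(n,np.round(e[:2],1),np.round(e[2],1),plane(f,*e[:2],zs).round(4));rs.append(ray(f,*e[:2]))
    print(tri(rs))
for f,s,z in(("top",(409,205),.072),("scene",(233,198),.072),("top",(252,208),.044),("scene",(402,204),.044)):
    e=disc(f"pics/{f}0.png",*s,25);print(f,e,plane(f"pics/{f}0.png",*e[:2],z).round(4))
E
```

```text
spig [304.6 162.4] [23.  23.4] [ 0.5396 -0.2248  0.072 ]
spig [390.2 179.7] [21.4 22.5] [ 0.5396 -0.2256  0.072 ]
(array([ 0.54016894, -0.22477212,  0.07487178]), [np.float64(1.3655879697292733e-05), np.float64(1.3655879697376085e-05)])
cell [236.5 154. ] [35.3 36.7] [0.5282 0.2112 0.044 ]
cell [308.7 190.4] [44.9 46.9] [0.5283 0.2113 0.044 ]
(array([0.52819868, 0.21127615, 0.04380485]), [np.float64(3.068266186108257e-05), np.float64(3.068266186098634e-05)])
top (409.8226432800293, 204.0815200805664, (8.079178810119629, 8.492782592773438)) [ 0.5412 -0.2273  0.072 ]
scene (230.49011039733887, 197.45329666137695, (54.16072463989258, 56.41753387451172)) [ 0.5433 -0.2281  0.072 ]
top (251.26222610473633, 207.0775909423828, (14.192729949951172, 14.677938461303711)) [0.5293 0.21   0.044 ]
scene (401.5, 203.5, (57.98878860473633, 57.98878860473633)) [0.5269 0.2078 0.044 ]
```

```bash
python3 -m crank '[2,-5,15,0,0,0,0, 4,-9,40,0,0,0,0, 4,-9,65,0,0,0,0, 4,-9,80,0,0,0,0, 4,-9,80,0,0,0,0]'
python3 - <<'E'
from h import *
snap('wrist','pics/w5.png')
p=robot.get_obs();p0=p['position'];M=R.from_quat(p['tool_rot']).as_matrix()
e=disc('pics/w5.png',310,230,90);print(e);q=plane('pics/w5.png',*e[:2],.044);print(q,p0)
for c in(q,np.array([.5283,.2112,0])): c=c.copy();c[2]=.040;print((M.T@(c-p0)*1000).round(1))
E
```

```text
time: 3.68
position: [0.5275, 0.2094, 0.0954]
tool_rot: [0.993, 0.12, -0.003, 0.001]
ft_force: [-1.0, 0.1, -0.1]
grip_width: 0.0869
grip_force: 0.0
(314.0906295776367, 229.4109344482422, (57.97419357299805, 64.01358032226562))
[0.52848427 0.2115092  0.044     ] [0.52846244 0.20990773 0.0969049 ]
[ 0.5 -1.6 56.9]
[ 0.3 -1.3 56.9]
```

```bash
python3 -m crank '[0,-1,15,0,0,0,0, 0,-1,32,0,0,0,0, 0,-1,48,0,0,0,0, 0,-1,56,0,0,0,0, 0,-1,56,0,0,0,0]'
python3 -m crank '[0,0,0,0,0,0,60, 0,0,0,0,0,0,110, 0,0,0,0,0,0,160, 0,0,0,0,0,0,160, 0,0,0,0,0,0,160]' 40
python3 -m crank '[0,0,0,0,0,0,160, 0,0,0,0,0,0,160, 0,0,0,0,0,0,160, 0,0,0,0,0,0,160, 0,0,0,0,0,0,160]'
```

```text
time: 4.15
position: [0.5286, 0.2122, 0.0415]
tool_rot: [0.993, 0.121, -0.0, 0.0]
ft_force: [0.0, -0.5, -0.1]
grip_width: 0.0873
grip_force: 0.0
time: 4.57
position: [0.5286, 0.2134, 0.0423]
tool_rot: [0.993, 0.121, 0.001, -0.0]
ft_force: [-0.1, -0.6, -0.6]
grip_width: 0.0616
grip_force: 0.0
time: 4.98
position: [0.5286, 0.2132, 0.0421]
tool_rot: [0.993, 0.121, 0.0, 0.0]
ft_force: [-0.2, -0.8, 5.5]
grip_width: 0.0562
grip_force: 40.0
```

```bash
python3 -m crank '[0,0,-10,0,0,0,160, 0,0,-35,0,0,0,160, 0,0,-65,0,0,0,160, -2,10,-95,0,0,0,160, -7,32,-110,0,0,0,160]'
python3 -m crank '[-7,30,0,0,0,0,160, -14,62,0,0,0,0,160, -21,94,0,0,0,0,160, -28,126,0,0,0,0,160, -35,158,0,0,0,0,160]'
python3 -m crank '[-7,32,0,0,0,0,160, -14,64,0,0,0,0,160, -21,96,0,0,0,0,160, -28,128,0,0,0,0,160, -35,160,0,0,0,0,160]'
python3 -m crank '[-6,28,0,0,0,0,160, -12,54,0,0,0,0,160, -17,73,0,0,0,0,160, -18,78,0,0,0,0,160, -18,78,0,0,0,0,160]'
python3 - <<'E'
from h import *
snap('wrist','pics/w6.png');snap('top','pics/top6.png')
p=robot.get_obs();p0=p['position'];M=R.from_quat(p['tool_rot']).as_matrix()
print(p0,p['q'],p['tool_rot'],(M.T@(np.array([.5398,-.2252,.13])-p0)*1000).round(1))
a=cv2.imread('pics/w6.png')[50:350,120:520];b=cv2.resize(cv2.imread('pics/top6.png')[150:270,330:490],(400,300))
cv2.imwrite('pics/m6.png',np.hstack([a,b]))
E
```

```text
time: 5.4
position: [0.5303, 0.1827, 0.1547]
tool_rot: [0.992, 0.122, 0.003, -0.001]
ft_force: [1.5, 0.3, -1.6]
grip_width: 0.0557
grip_force: 40.0
time: 5.82
position: [0.5324, 0.0178, 0.1516]
tool_rot: [0.993, 0.121, -0.0, -0.0]
ft_force: [0.8, 0.4, -2.1]
grip_width: 0.0562
grip_force: 40.0
time: 6.23
position: [0.537, -0.146, 0.1514]
tool_rot: [0.993, 0.121, -0.0, -0.001]
ft_force: [1.2, 0.0, -2.4]
grip_width: 0.0561
grip_force: 40.0
time: 6.65
position: [0.5387, -0.2261, 0.1513]
tool_rot: [0.993, 0.12, 0.0, -0.0]
ft_force: [0.1, -0.0, -2.6]
grip_width: 0.0559
grip_force: 40.0
[ 0.53823122 -0.22355629  0.15118516] [-5.85679138e-01  5.97813267e-01  1.62583599e+00  9.76376740e-04
  9.20380608e-01  7.41791212e-01] [ 9.92643261e-01  1.21069075e-01 -6.74021730e-04 -1.08690238e-03] [ 1.2  2.  21.2]
```

View pics/m6.png

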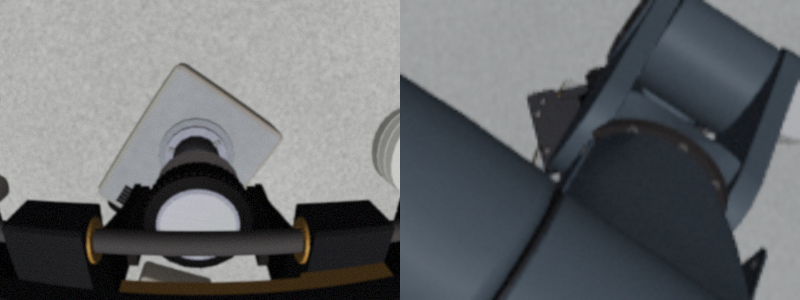

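The wrist view shows the cell held level, with its glass at about (318,262) full-frame, and the port straight behind it. I correct the lateral offset and come down to just above the spigot.

```bash
python3 -m crank '[1,1,8,0,0,0,160, 1,1,20,0,0,0,160, 1,1,28,0,0,0,160, 1,1,28,0,0,0,160, 1,1,28,0,0,0,160]'
python3 -m crank '[0,0,0,0,0,0,160, 0,0,0,0,0,0,160, 0,0,0,0,0,0,160, 0,0,0,0,0,0,160, 0,0,0,0,0,0,160]'
python3 - <<'E'
from h import *
snap('wrist','pics/w7.png')
p=robot.get_obs();p0=p['position'];M=R.from_quat(p['tool_rot']).as_matrix()
print(p0,p['ft_force'],(M.T@(np.array([.5398,-.2252,.13])-p0)*1000).round(1))
g=cv2.GaussianBlur(cv2.imread('pics/w7.png',0),(3,3),0)
# glass: left/right + upper rim only, fit circle on the glass plane
e=cv2.findContours((g[200:290,250:390]>110).astype(np.uint8),cv2.RETR_EXTERNAL,cv2.CHAIN_APPROX_NONE)[0]
k=max(e,key=lambda c:cv2.contourArea(c) if cv2.pointPolygonTest(c,(68,50),False)>=0 else 0)[:,0]+[250,200]
k=k[k[:,1]<262]
P=np.array([plane('pics/w7.png',*q,p0[2]+.002)[:2] for q in k])
s=np.linalg.lstsq(np.c_[2*P,np.ones(len(P))],(P**2).sum(1),rcond=None)[0]
c=np.r_[s[:2],p0[2]+.002];print(c,'r',np.sqrt(s[2]+s[:2]@s[:2]),'in tool',(M.T@(c-p0)*1000).round(1),k.min(0),k.max(0))
E
```

```text
time: 7.17
position: [0.5397, -0.2244, 0.1227]
tool_rot: [0.993, 0.122, -0.001, -0.001]
ft_force: [-0.2, -0.6, -1.8]
grip_width: 0.0562
grip_force: 40.0
time: 7.58
position: [0.5403, -0.2259, 0.1239]
tool_rot: [0.993, 0.121, 0.0, 0.0]
ft_force: [0.1, -0.3, -1.5]
grip_width: 0.0563
grip_force: 40.0
[ 0.54025049 -0.22586515  0.12383495] [ 0.30458463  0.79303769 -2.55695321] [-0.3 -0.8 -6.2]
[ 0.53857107 -0.2267979   0.12583495] r 0.021410099077583396 in tool [-1.9  0.5 -2. ] [280 240] [356 261]
```

```bash
python3 -m crank '[0,0,3,0,0,0,160, 0,0,6,0,0,0,160, 0,0,9,0,0,0,160, 0,0,10,0,0,0,160, 0,0,10,0,0,0,160]'
python3 -m crank '[0,0,2,0,0,0,160, 0,0,4,0,0,0,160, 0,0,5,0,0,0,160, 0,0,5,0,0,0,160, 0,0,5,0,0,0,160]'
```

```text
time: 8.05
position: [0.5398, -0.2255, 0.1129]
tool_rot: [0.993, 0.121, -0.0, -0.0]
ft_force: [0.7, 0.6, -1.1]
grip_width: 0.0558
grip_force: 40.0
time: 8.47
position: [0.5401, -0.2257, 0.1085]
tool_rot: [0.993, 0.121, -0.0, -0.0]
ft_force: [0.4, -0.9, -1.8]
grip_width: 0.0561
grip_force: 40.0
```

```bash
python3 -m crank '[0,0,1,0,0,0,160, 0,0,2,0,0,0,160, 0,0,3,0,0,0,160, 0,0,3,0,0,0,160, 0,0,3,0,0,0,160]'
python3 -m crank '[0,0,1,0,0,0,160, 0,0,2,0,0,0,160, 0,0,3,0,0,0,160, 0,0,3,0,0,0,160, 0,0,3,0,0,0,160]'
```

```text
time: 8.88
position: [0.5402, -0.2256, 0.1055]
tool_rot: [0.993, 0.121, 0.0, -0.0]
ft_force: [1.0, 1.6, -2.6]
grip_width: 0.0559
grip_force: 40.0
time: 9.3
position: [0.5402, -0.2256, 0.1024]
tool_rot: [0.993, 0.121, 0.0, -0.0]
ft_force: [1.0, 0.7, -2.3]
grip_width: 0.0559
grip_force: 40.0
```

```bash
python3 -m crank '[0,0,1,0,0,0,160, 0,0,2,0,0,0,160, 0,0,2,0,0,0,160, 0,0,2,0,0,0,160, 0,0,2,0,0,0,160]'
python3 -m crank '[0,0,0,0,0,0,160, 0,0,1,0,0,0,160, 0,0,1,0,0,0,160, 0,0,1,0,0,0,160, 0,0,1,0,0,0,160]'
```

```text
time: 9.72
position: [0.5403, -0.2256, 0.1009]
tool_rot: [0.993, 0.121, 0.0, -0.0]
ft_force: [0.3, 2.6, 1.5]
grip_width: 0.0557
grip_force: 40.0
time: 10.13
position: [0.5404, -0.2256, 0.1007]
tool_rot: [0.993, 0.121, 0.0, 0.0]
ft_force: [-0.3, 3.4, 9.3]
grip_width: 0.0559
grip_force: 40.0
```

Contact at z 0.1007 matches the predicted height for resting on the pins (0.101). Now I turn in 10° steps, stopping when the push force drops.

```bash
cat > chk.py <<'E'
from rig import robot
import sys, numpy as np
o=robot.get_obs();f=o["ft_force"];print('CHK',o["position"].round(4),f.round(1),np.round(o["moment"],2),'q6',o["q"][5].round(3),flush=True)
sys.exit(0 if f[2]>3 and np.hypot(f[0],f[1])<15 and o["position"][2]>.0998 and abs(o["moment"][2])<.6 else 1)
E
python3 -m crank '[0,0,0,0,0,-2,160, 0,0,0,0,0,-4,160, 0,0,0,0,0,-6,160, 0,0,0,0,0,-8,160, 0,0,0,0,0,-10,160]' >/dev/null && python3 chk.py &&
python3 -m crank '[0,0,0,0,0,-2,160, 0,0,0,0,0,-4,160, 0,0,0,0,0,-6,160, 0,0,0,0,0,-8,160, 0,0,0,0,0,-10,160]' >/dev/null && python3 chk.py &&
python3 -m crank '[0,0,0,0,0,-2,160, 0,0,0,0,0,-4,160, 0,0,0,0,0,-6,160, 0,0,0,0,0,-8,160, 0,0,0,0,0,-10,160]' >/dev/null && python3 chk.py
```

```text
CHK [ 0.5408 -0.2254  0.1007] [1.8 4.  7.9] [ 0.93 -0.05 -0.24] q6 0.566
CHK [ 0.5406 -0.2254  0.1007] [0.7 4.  9.1] [ 0.83 -0.04 -0.18] q6 0.391
CHK [ 0.5405 -0.2253  0.1007] [-0.1  4.9  8.6] [ 0.84  0.03 -0.19] q6 0.217
```

```bash
python3 -m crank '[0,0,0,0,0,-2,160, 0,0,0,0,0,-4,160, 0,0,0,0,0,-6,160, 0,0,0,0,0,-8,160, 0,0,0,0,0,-10,160]' >/dev/null && python3 chk.py &&
python3 -m crank '[0,0,0,0,0,-2,160, 0,0,0,0,0,-4,160, 0,0,0,0,0,-6,160, 0,0,0,0,0,-8,160, 0,0,0,0,0,-10,160]' >/dev/null && python3 chk.py &&
python3 -m crank '[0,0,0,0,0,-2,160, 0,0,0,0,0,-4,160, 0,0,0,0,0,-6,160, 0,0,0,0,0,-8,160, 0,0,0,0,0,-10,160]' >/dev/null && python3 chk.py &&
python3 -m crank '[0,0,0,0,0,-2,160, 0,0,0,0,0,-4,160, 0,0,0,0,0,-6,160, 0,0,0,0,0,-8,160, 0,0,0,0,0,-10,160]' >/dev/null && python3 chk.py
```

```text
CHK [ 0.5405 -0.2255  0.1003] [0.2 4.6 4.1] [ 0.76 -0.21 -0.13] q6 0.042
CHK [ 0.54   -0.2254  0.099 ] [ 1.8  2.8 -1.4] [ 0.51 -0.3  -0.03] q6 -0.133
```

The force dropped and z fell below the pin level, so the keyways are over the pins. Now I push down gently.

```bash
python3 -m crank '[0,0,1,0,0,0,160, 0,0,2,0,0,0,160, 0,0,2,0,0,0,160, 0,0,2,0,0,0,160, 0,0,2,0,0,0,160]' >/dev/null; python3 chk.py
python3 -m crank '[0,0,1,0,0,0,160, 0,0,2,0,0,0,160, 0,0,2,0,0,0,160, 0,0,2,0,0,0,160, 0,0,2,0,0,0,160]' >/dev/null; python3 chk.py
```

```text
CHK [ 0.5399 -0.2255  0.0972] [ 0.7  2.5 -3. ] [ 0.53 -0.26 -0.04] q6 -0.131
CHK [ 0.54   -0.2254  0.0958] [0.  4.7 3.1] [ 0.88  0.01 -0.  ] q6 -0.131
```

```bash
python3 -m crank '[0,0,1,0,0,0,160, 0,0,2,0,0,0,160, 0,0,3,0,0,0,160, 0,0,3,0,0,0,160, 0,0,3,0,0,0,160]' 55 >/dev/null; python3 chk.py
python3 -m crank '[0,0,1,0,0,0,160, 0,0,2,0,0,0,160, 0,0,3,0,0,0,160, 0,0,3,0,0,0,160, 0,0,3,0,0,0,160]' >/dev/null; python3 chk.py
```

```text
CHK [ 0.5401 -0.2253  0.0931] [0.3 6.1 5.9] [ 0.99 -0.04  0.06] q6 -0.131
CHK [ 0.5401 -0.2252  0.0911] [-1.7  6.3 12.5] [ 1.16  0.27 -0.06] q6 -0.131
```

```bash
python3 -m crank '[0,0,1,0,0,0,160, 0,0,1,0,0,0,160, 0,0,1,0,0,0,160, 0,0,1,0,0,0,160, 0,0,1,0,0,0,160]' >/dev/null; python3 chk.py
python3 -m crank '[0,0,1,0,0,0,160, 0,0,1,0,0,0,160, 0,0,1,0,0,0,160, 0,0,1,0,0,0,160, 0,0,1,0,0,0,160]' >/dev/null; python3 chk.py
python3 - <<'E'
from h import *
snap('wrist','pics/w8.png');snap('scene','pics/s8.png')
a=cv2.imread('pics/w8.png')[50:350,120:520];b=cv2.resize(cv2.imread('pics/s8.png')[152:252,170:303],(400,300),interpolation=cv2.INTER_CUBIC)
cv2.imwrite('pics/m8.png',np.hstack([a,b]))
E
```

```text
CHK [ 0.5401 -0.2252  0.0911] [-3.2  6.6 17.3] [ 1.25  0.44 -0.06] q6 -0.131
CHK [ 0.5401 -0.2252  0.091 ] [-3.7  7.2 22.6] [ 1.41  0.73 -0.07] q6 -0.131
```

View pics/m8.png

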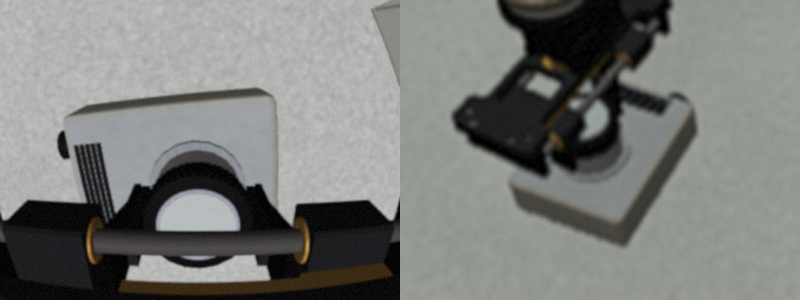

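z stays at 0.091 while the force rises to 22 N, and travel from the pins is about 10 mm, so this is a hard stop. Both views show the skirt on the seat. I relieve the small side load so it sits flat, then check.

```bash
python3 -m crank '[1,-1,0,0,0,0,160, 1,-1,0,0,0,0,160, 1,-1,0,0,0,0,160, 1,-1,0,0,0,0,160, 1,-1,0,0,0,0,160]'; python3 chk.py
python3 -m crank '[0,0,1,0,0,0,160, 0,0,1,0,0,0,160, 0,0,1,0,0,0,160, 0,0,1,0,0,0,160, 0,0,1,0,0,0,160]'; python3 chk.py
python3 -c "
from h import *
o=robot.get_obs();print(R.from_quat(o['tool_rot']).as_matrix()[:,2].round(4),o['position'])"
```

```text
time: 15.23
position: [0.5401, -0.2251, 0.091]
tool_rot: [0.848, 0.529, 0.0, 0.001]
ft_force: [-4.4, 5.5, 21.5]
grip_width: 0.056
grip_force: 55.0
CHK [ 0.5401 -0.2251  0.091 ] [-4.4  5.5 21.5] [ 0.92  0.76 -0.04] q6 -0.13
time: 15.65
position: [0.5401, -0.2251, 0.091]
tool_rot: [0.848, 0.529, 0.0, 0.001]
ft_force: [-5.2, 5.1, 28.3]
grip_width: 0.0557
grip_force: 55.0
CHK [ 0.5401 -0.2251  0.091 ] [-5.2  5.1 28.3] [ 1.04  1.07 -0.05] q6 -0.13
[ 0.0018 -0.0022 -1.    ] [ 0.54009931 -0.22506969  0.09098225]
```

```bash
python3 -c "
from rig import robot
print(robot.hand_in())"
```

```text
the job is handed in; nothing more can be done
None
```

The filter cell is keyed onto the middle-sized illuminator's port, pushed down to a hard stop at the seat, and still held there with about 28 N of push; I handed the job in at about 16 s.

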